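Restock the patisserie counter display behind its front row

ROBOT

A 6-joint arm with a two-finger parallel gripper is mounted at the origin on the work surface. World frame = base frame: x ahead of the robot, y to its left, z up, the work surface at z = 0. Lengths are in m, angles in rad, forces in N, time in s.
With the tool pointing down it reaches from about 0.275 to 0.75 m from the base axis. Payload 10.2 kg.
Tool frame: the origin (TCP) lies midway between the tips of the shut fingers; the grasp point (between the pads) lies 19 mm behind it; z points along the fingers, y is the direction in which the jaws open and shut (so a half turn about z gives the same grasp; the last joint's range is limited). The gripper opens to 88 mm and grips with 3 to 60 N. Pads are 18 mm wide; open, the fingers measure 123 mm over their backs; the gripper's body (75 mm by 187 mm) begins 45 mm behind the grasp point.
Start: joints at [0.91, 0.313, 1.498, -0, 1.331, -0.223], TCP at [0.223, 0.475, 0.212] pointing down, gripper open.
Joint ranges: [-2.94, 2.94], [-0.97, 2.17], [0.19, 2.56], [-1.23, 4.37], [0.02, 3.11], [-2.88, 2.88]. Speed limits (rad/s): [2.39, 2.39, 3.01, 3.14, 3.14, 3.14].

INTERFACE

Orientations are given as a rotation vector (axis times angle).
In Python, from cell import ctrl gives the robot as it stands.
- The arm moves only by the shell command python3 -m pendant 'ROWS'. ROWS is JSON, a list that holds one entry, the list of rows, each a list of 5 numbers: the opening in per cent of the stroke, from 0 (shut) to 100 (fully open), then the shift along the tool's x, y, z in mm, then the turn about the tool's z in rad. A call has 1 to 12 rows; each row is the pose to reach, as a shift and turn from the pose measured when the call began, along the tool's axes at that moment; what a row does not reach only later rows make up. A row lasts 1/8 s, in which the tool goes at most 62.5 mm and 10.7 degrees, less where a joint would pass 70% of its speed; a pose out of reach is approached as far as the arm can. A call with a gripper value outside its range is refused whole. The fingers move at their own pace and stop on an object; the grip force is fixed at half the most. Time passes only in rows, so rows that repeat a pose let the fingers close. It gives the time, the measured TCP pose, the force and the opening at its end, in the units of the state.
- ctrl.sense(): the state, without advancing time (a new reading comes with each control period).
- ctrl.snapshot(name): name is "scene" or "top" or "wrist"; returns a dict with "img" (400x640x3 uint8, blue, green, red), "intrinsics" (3x3 intrinsics, pixels), "extrinsics" (4x4, takes a point from world to camera coordinates). Camera axes: x right, y down, z forward; pixel columns grow to the right and rows downward; lengths in m; the calibration is good to about 2 mm. The wrist camera is an equidistant fisheye: a pixel r from the principal point sees the ray r / f radians off the axis. A picture is of the moment at which its call begins. There is no depth.
- ctrl.job_done(): hands the job in, once; it reports no verdict.
The state is a dict: "clock": time; "joint_pos": joint angles; "joint_velocities": joint speeds; "joint_torque": joint torques, N m; "position": TCP position; "orientation": TCP orientation; "force": force on the tool from outside, world axes, zero at the start; "torque": the same for the moment, N m; "gripper_width": finger opening in m.
Only numpy, scipy, OpenCV 4.12 (cv2) and the standard library are available. Lean on these libraries where they do the work, as an engineer would, in place of code of your own. Each camera call takes 0.05 s, during which the arm holds its last target. There are 200 camera calls.

TASK

Restock the counter display from the carrier: move all four pieces of stock onto the display, each standing upright in the lane directly behind the front-row piece of its own kind, so that the back row repeats the order of the front row. Set the pieces down gently, and leave the front row standing where it is.

Things in the scene. Friction and masses are not known exactly. Their poses are not given: they have to be found in the camera images.
- stock_jar: Stock to be moved: squat round jam jar, 60 mm across and 75 mm high, amber glass with a paper band and a wide flat white lid (59 mm across, the top 14 mm), about 0.3 kg. It stands in one of the four compartments of the carrier. Origin: centre of its underside, z up.
- stock_hexjar: Stock to be moved: hexagonal honey jar, amber glass, 52 mm across its flats (60 mm across its corners) up to a height of 68 mm, above that a small round white lid 36 mm across; 85 mm high in all; two flats look along its +x and -x; about 0.24 kg. It stands in one of the four compartments of the carrier. Origin: centre of its underside, z up.
- stock_tin: Stock to be moved: plain steel tea tin of square section, 53 mm by 53 mm (sides along its x and y), 100 mm high, paper labels on its sides, about 0.16 kg. It stands in one of the four compartments of the carrier. Origin: centre of its underside, z up.
- stock_bottle: Stock to be moved: slim round cordial bottle, amber glass, 45 mm across up to a height of 72 mm, then a shoulder and a white screw cap 28 mm across; 112 mm high in all; about 0.2 kg. It stands in one of the four compartments of the carrier. Origin: centre of its underside, z up.
- front_jar: Front-row piece, loose, to be left alone: same kind and size as stock_jar (squat round jar). It stands mid-lane on the display at the customers' end, its middle 55 mm to +x of the display's. Origin: centre of its underside; axes parallel to the display's, so its free lane lies to its -x. Stock stands wholly on the board when its middle is 65 to 120 mm behind (-x of) this one's.
- front_hexjar: Front-row piece, loose, to be left alone: same kind and size as stock_hexjar (hexagonal jar). It stands mid-lane on the display at the customers' end, its middle 55 mm to +x of the display's. Origin: centre of its underside; axes parallel to the display's, so its free lane lies to its -x. Stock stands wholly on the board when its middle is 65 to 120 mm behind (-x of) this one's.
- front_tin: Front-row piece, loose, to be left alone: same kind and size as stock_tin (square tin). It stands mid-lane on the display at the customers' end, its middle 55 mm to +x of the display's. Origin: centre of its underside; axes parallel to the display's, so its free lane lies to its -x. Stock stands wholly on the board when its middle is 65 to 120 mm behind (-x of) this one's.
- front_bottle: Front-row piece, loose, to be left alone: same kind and size as stock_bottle (slim bottle). It stands mid-lane on the display at the customers' end, its middle 55 mm to +x of the display's. Origin: centre of its underside; axes parallel to the display's, so its free lane lies to its -x. Stock stands wholly on the board when its middle is 65 to 120 mm behind (-x of) this one's.
- display: Fixed dark wooden board 190 (x) by 374 (y) mm, its top 15 mm above the counter. Brass rails 5 mm thick, tops 33 mm above the counter, run along x at y = -180, -90, 0, 90, 180 mm: four lanes 85 mm wide, centred at y = -135, -45, 45, 135 mm. A brass strip 36 mm high closes the +x (customers') end; the -x end is open. Origin: centre of its underside, on the counter.
- carrier: Fixed shallow tray of pale wood, 84 (x) by 374 (y) mm, floor top 10 mm above the counter, walls and dividers 5 mm thick with tops 30 mm above the counter. Four compartments 74 (x) by 85 (y) mm inside, centred at y = -135, -45, 45, 135 mm, one stock piece near the middle of each. Origin: centre of its underside, on the counter.
Things that resemble listed ones, but are neither listed nor needed, are in the scene too. Leave any purple look-alike of the stock_jar alone.

How it is judged:
By the outcome, as a careful person would: the job done as asked, in the order asked, and still so for the second after the job is handed in, with the robot touching nothing.
It also fails if it takes over 104 s, if anything falls off the work surface, if the arm or the gripper's body presses on something with over 40 N, if the wrist force passes 120 N, or if a joint passes its speed limit or range.

## Working session

There is one attempt and no reset: what is moved stays moved. The work goes in short steps, Python scripts to look and compute and a shell command to move; the robot and the scene stay as the last step left them, time stands still between calls to the robot, and variables do not carry over. Pictures are saved under pics/ and viewed, about 12 in all and at most 16, crops included, and the job is handed in when it is done.

```bash
mkdir -p pics; ls; python3 - <<'E'
from cell import ctrl
import cv2,numpy as np
np.set_printoptions(precision=4,suppress=True)
print(ctrl.sense())
for n in("scene","top"):
    s=ctrl.snapshot(n);cv2.imwrite(f"pics/{n}0.png",s["img"]);print(n,s["intrinsics"],s["extrinsics"])
    np.savez(f"{n}.npz",K=s["intrinsics"],E=s["extrinsics"])
E
```

```text
pics
{'clock': 0.0, 'joint_pos': array([ 0.9096,  0.3134,  1.4984,  0.    ,  1.331 , -0.2234]), 'joint_velocities': array([-0.001 , -0.001 , -0.0002, -0.0008,  0.0017, -0.0007]), 'joint_torque': array([  0.0005, -40.222 , -25.2267,   0.0695,   0.0354,  -0.0001]), 'position': array([0.2224, 0.4753, 0.211 ]), 'orientation': array([-0.6821, -3.0661,  0.0018]), 'force': array([-0.5995, -0.2708, -0.5254]), 'torque': array([-0.0054, -0.0312, -0.0161]), 'gripper_width': 0.08799674458668559}
scene [[411.7033   0.     324.5896]
 [  0.     411.7033 198.046 ]
 [  0.       0.       1.    ]] [[ 0.0883  0.996   0.0107 -0.0615]
 [ 0.6076 -0.0454 -0.7929 -0.322 ]
 [-0.7893  0.0765 -0.6092  1.306 ]
 [ 0.      0.      0.      1.    ]]
top [[496.9537   0.     314.895 ]
 [  0.     496.9537 194.2088]
 [  0.       0.       1.    ]] [[ 0.0066 -1.      0.0044 -0.0076]
 [-0.9745 -0.0074 -0.2243  0.5493]
 [ 0.2244 -0.0028 -0.9745  0.8493]
 [ 0.      0.      0.      1.    ]]
```

View pics/scene0.png

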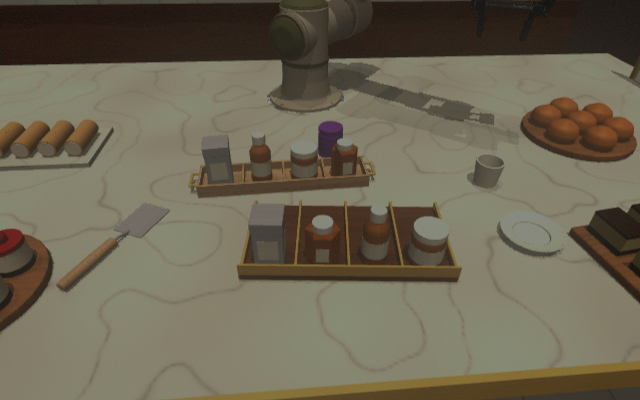

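View pics/top0.png

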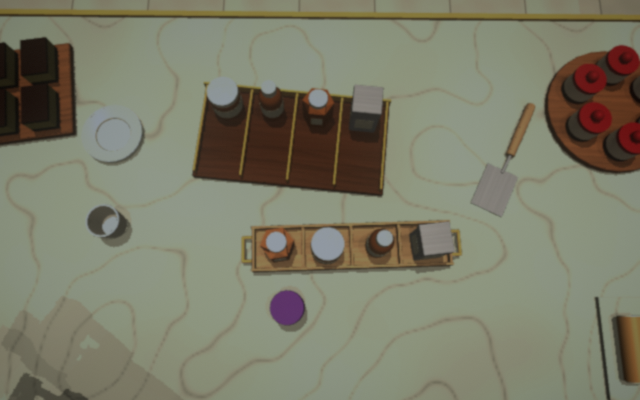

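The scene picture shows the display near the camera, with the tin at (268,235), hexjar (322,240), bottle (376,235) and jar (429,242). Behind it is the carrier, with tin (218,160), bottle (260,157), jar (304,160) and hexjar (344,157), and a purple jar at (331,138).
In the top view, the front row from left to right is jar (224,97), bottle (271,98), hexjar (318,104), tin (367,105). The carrier holds hexjar (277,244), jar (327,245), bottle (382,242), tin (433,241).

Possible mistaken picks for the stock_jar: purple jar top(287,308), front_jar (224,97), red-lidded jars (590,100). I choose the white-lidded one in the carrier at (327,245), and will check it in the crop.

```bash
python3 - <<'E'
import cv2
im=cv2.imread("pics/top0.png")
im=cv2.convertScaleAbs(im,alpha=1.6)
for n,(x,y,w,h,s) in dict(d=(188,75,210,125,3.8),c=(235,210,235,125,3.4)).items():
    cv2.imwrite(f"pics/crop_{n}.png",cv2.resize(im[y:y+h,x:x+w],None,fx=s,fy=s,interpolation=cv2.INTER_CUBIC))
E
```

```text
(no output)
```

View pics/crop_d.png

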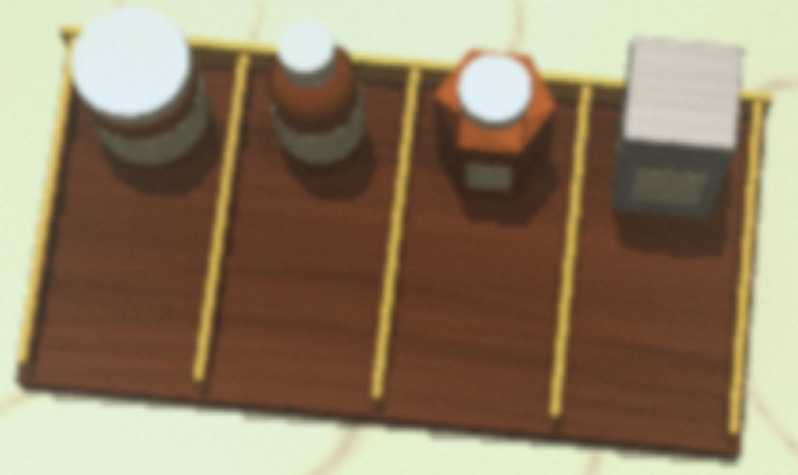

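View pics/crop_c.png

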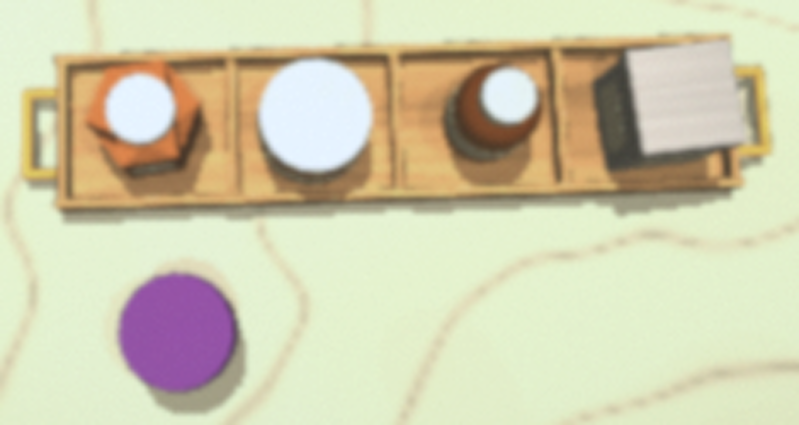

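The crops confirm the white-lidded jar at the carrier's second compartment, crop_c (315,116). The purple one at (178,332) stands outside the carrier. Now I'll turn these readings into world positions.

```bash
cat > h.py <<'E'
import numpy as np
from scipy.optimize import least_squares
from scipy.spatial.transform import Rotation as Rn
np.set_printoptions(precision=4,suppress=True)
def world(cam,uv,z):
    d=np.load(f"{cam}.npz");R,t=d["E"][:3,:3],d["E"][:3,3]
    uv=np.atleast_2d(uv);r=np.c_[uv,np.ones(len(uv))]@np.linalg.inv(d["K"]).T@R
    c=-R.T@t;return (c+r*((z-c[2])/r[:,2])[:,None])[:,:2]
def pose2(loc,w):
    f=lambda p:((np.c_[np.cos(p[2])*loc[:,0]-np.sin(p[2])*loc[:,1],np.sin(p[2])*loc[:,0]+np.cos(p[2])*loc[:,1]]+p[:2])-w).ravel()
    s=least_squares(f,[.5,0,0]);return s.x,s.fun.reshape(-1,2)*1000
def go(state,x,y,z,jaw):
    "shift in mm in tool axes + turn to reach TCP x,y,z with jaw angle (deg, mod 180)"
    R=Rn.from_rotvec(state["orientation"]).as_matrix()
    s=R.T@(np.array([x,y,z])-state["position"])*1000
    cur=np.degrees(np.arctan2(R[1,1],R[0,1])); t=(cur-jaw+90)%180-90
    return "shift",np.round(s,1),"turn",round(np.radians(t),3),"tilt",np.round(R[:,2],3)
E
python3 - <<'E'
from h import *
D=lambda p:np.array([188,75])+(np.array(p)+.5)/3.8-.5
C=lambda p:np.array([235,210])+(np.array(p)+.5)/3.4-.5
w=world("top",D([(24,362),(200,380),(377,398),(556,416),(735,432)]),.033)
w2=world("top",D([(68,32),(768,97)]),.036)
print("rail ends",w,"strip",w2)
loc=np.array([(-95,y) for y in(180,90,0,-90,-180)]+[(95,183),(95,-183)])/1000
p,r=pose2(loc,np.r_[w,w2]);print("display",p,np.degrees(p[2]),r)
fr={}
for n,q,z in(("jar",(131,62),.09),("bottle",(306,47),.127),("hex",(495,89),.1)):fr[n]=world("top",D(q),z)[0]
sq=np.array([(1,1),(1,-1),(-1,-1),(-1,1)])*.0265
fr["tin"],rr=pose2(sq,world("top",D([(631,37),(745,46),(733,146),(624,140)]),.115));print(rr)
c,s=np.cos(p[2]),np.sin(p[2]);R=np.array([[c,-s],[s,c]])
for n in fr:print(n,fr[n],"local",R.T@(fr[n][:2]-p[:2]))
p,r=pose2(np.array([(42,187),(42,-187),(-42,-187),(-42,187)])/1000,world("top",C([(57,57),(732,38),(740,185),(60,208)]),.03))
print("carrier",p,np.degrees(p[2]),r)
c,s=np.cos(p[2]),np.sin(p[2]);R=np.array([[c,-s],[s,c]])
for n,q,z in(("jar",(315,116),.085),("bottle",(510,95),.122),("hex",(141,108),.095),("purple",(178,332),.075)):
    x=world("top",C(q),z)[0];print(n,x,R.T@(x-p[:2]))
x,rr=pose2(sq,world("top",C([(626,50),(729,40),(747,145),(641,157)]),.11));print("tin",x,np.degrees(x[2]),R.T@(x[:2]-p[:2]),rr)
h=world("top",C([(92,118),(203,107)]),.078);print("hex corners",h,h.mean(0),h[0]-h[1])
E
```

```text
rail ends [[ 0.6021  0.2281]
 [ 0.5934  0.1391]
 [ 0.5847  0.0499]
 [ 0.5761 -0.04  ]
 [ 0.5685 -0.1295]] strip [[ 0.7807  0.2153]
 [ 0.7473 -0.1505]]
display [ 0.6767  0.0408 -0.0934] -5.3495874426311 [[-3.2495  0.8167]
 [-2.9396  0.2079]
 [-2.6646 -0.2166]
 [-2.4282  0.0443]
 [-3.2522  0.011 ]
 [ 7.6274 -1.1078]
 [ 6.9067  0.2445]]
[[ 0.6029 -0.3536]
 [ 0.357   1.3279]
 [-1.3981 -1.1642]
 [ 0.4381  0.1899]]
jar [0.7393 0.1707] local [0.0503 0.1352]
bottle [0.7306 0.0814] local [0.05   0.0454]
hex [ 0.7221 -0.0079] local [ 0.0498 -0.0443]
tin [ 0.7148 -0.0973 -0.0836] local [ 0.0508 -0.134 ]
carrier [ 0.4599 -0.0729  0.0376] 2.1540851074484975 [[ 0.8124  0.9468]
 [ 1.5257 -0.0211]
 [-1.5914 -3.2356]
 [-0.7467  2.3099]]
jar [ 0.4554 -0.0259] [-0.0027  0.0471]
bottle [ 0.4618 -0.1211] [ 0.0001 -0.0483]
hex [0.4576 0.0629] [0.0028 0.1357]
purple [0.3467 0.0429] [-0.1088  0.12  ]
tin [ 0.4628 -0.2109  0.1091] 6.250226651188311 [-0.0023 -0.1381] [[-0.4757  0.2468]
 [-0.1978 -0.176 ]
 [ 0.0546  0.1628]
 [ 0.6188 -0.2336]]
hex corners [[0.4544 0.0894]
 [0.4606 0.032 ]] [0.4575 0.0607] [-0.0061  0.0574]
```

The measurements agree with each other. The front pieces sit 90 mm apart at lane centres and the stock pieces lie within 5 mm of their compartment centres. Moving above the tin first.

```bash
cat > n.py <<'E'
import sys
from cell import ctrl
from h import *
s=ctrl.sense();print(go(s,*map(float,sys.argv[1:5])),"t",round(s["clock"],2),"pos",s["position"],"F",s["force"],"w",round(s["gripper_width"],4),"j",s["joint_pos"])
E
python3 n.py .463 -.211 .200 6.2
```

```text
('shift', array([-508.8, -519.6,   11.5]), 'turn', np.float64(1.025), 'tilt', array([-0.001, -0.001, -1.   ])) t 0.1 pos [0.2224 0.4753 0.211 ] F [-0.6305 -0.0823  0.0828] w 0.0884 j [ 0.9096  0.3134  1.4983  0.      1.331  -0.2234]
```

```bash
python3 -m pendant '[[[100,-43,-43,1,0.1],[100,-86,-86,2,0.2],[100,-129,-129,3,0.3],[100,-172,-172,4,0.4],[100,-215,-215,5,0.5],[100,-258,-258,6,0.6],[100,-301,-301,7,0.7],[100,-344,-344,8,0.8],[100,-387,-390,9,0.9],[100,-430,-435,10,1.0],[100,-470,-480,11,1.025],[100,-509,-520,11,1.025]]]'; python3 n.py .463 -.211 .200 6.2
```

```text
clock: 1.6
position: [0.463, -0.2136, 0.2001]
orientation: [-2.099, -2.336, 0.002]
force: [0.7, 0.6, -0.4]
gripper_width: 0.0878
('shift', array([2.6, 0.3, 0.1]), 'turn', np.float64(-0.001), 'tilt', array([-0.001, -0.   , -1.   ])) t 1.6 pos [ 0.463  -0.2136  0.2001] F [ 0.701   0.6199 -0.4416] w 0.0878 j [-0.6618  0.2894  1.5599 -0.0011  1.293  -0.7683]
```

```bash
python3 - <<'E'
from cell import ctrl
import cv2
from h import *
s=ctrl.snapshot("wrist");K=s["intrinsics"];E=s["extrinsics"]
im=cv2.convertScaleAbs(s["img"],alpha=1.5)
def pr(P):
    c=E[:3,:3]@P+E[:3,3];r=np.hypot(c[0],c[1]);a=np.arctan2(r,c[2])
    return K[0,2]+K[0,0]*a*c[0]/r,K[1,2]+K[1,1]*a*c[1]/r
a=np.radians(6.2)
for sx,sy in((1,1),(1,-1),(-1,-1),(-1,1)):
    x,y=.0265*sx,.0265*sy
    u=pr(np.array([.4628+x*np.cos(a)-y*np.sin(a),-.2109+x*np.sin(a)+y*np.cos(a),.11]));cv2.circle(im,(round(u[0]),round(u[1])),3,(0,0,255),-1)
for P in((.4618,-.1211,.122),(.4554,-.0259,.085),(.4576,.0629,.095)):
    u=pr(np.array(P));cv2.circle(im,(round(u[0]),round(u[1])),3,(0,255,0),-1)
cv2.imwrite("pics/w1.png",im)
E
```

```text
(no output)
```

View pics/w1.png

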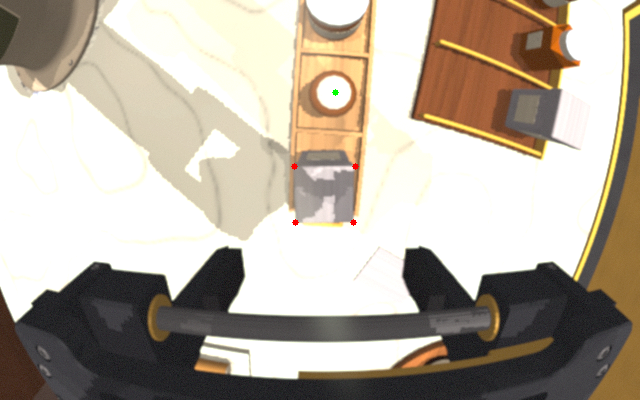

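The wrist view shows the tin's top at (295–355,166–222), matching the four projected corners to within 1–2 px. The bottle cap dot falls on its centre. Now descending and gripping.

```bash
python3 -m pendant '[[[100,2.6,0.3,30,0],[100,2.6,0.3,70,0],[100,2.6,0.3,110,0],[100,2.6,0.3,130,0],[100,2.6,0.3,141,0],[100,2.6,0.3,141,0],[0,2.6,0.3,141,0],[0,2.6,0.3,141,0],[0,2.6,0.3,141,0],[0,2.6,0.3,141,0],[0,2.6,0.3,141,0],[0,2.6,0.3,141,0]]]'; python3 n.py .463 -.211 .200 6.2
```

```text
clock: 3.15
position: [0.4642, -0.2165, 0.0588]
orientation: [2.102, 2.333, -0.004]
force: [-1.0, 0.8, 3.7]
gripper_width: 0.052
('shift', array([   5.2,   -0.7, -141.3]), 'turn', np.float64(-0.004), 'tilt', array([-0.   , -0.003, -1.   ])) t 3.15 pos [ 0.4642 -0.2165  0.0588] F [-0.9593  0.7677  3.6641] w 0.052 j [-0.6641  0.4622  1.7208 -0.003   0.9573 -0.7666]
```

```bash
python3 -m pendant '[[[0,0,0,-15,0],[0,0,0,-50,0],[0,0,0,-100,0],[0,0,0,-140,0],[0,0,0,-145,0],[0,0,0,-145,0],[0,0,0,-145,0]]]'; python3 n.py .6182 -.0883 .205 -5.35
```

```text
clock: 4.03
position: [0.4637, -0.2158, 0.2023]
orientation: [-2.102, -2.333, 0.004]
force: [-0.4, -0.5, -1.8]
gripper_width: 0.052
('shift', array([110.7, 166.9,  -3.2]), 'turn', np.float64(0.198), 'tilt', array([-0.003, -0.001, -1.   ])) t 4.03 pos [ 0.4637 -0.2158  0.2023] F [-0.3698 -0.5081 -1.7548] w 0.052 j [-0.6635  0.2916  1.551  -0.0026  1.3004 -0.767 ]
```

```bash
python3 -m pendant '[[[0,18,28,-3,0.03],[0,37,56,-3,0.07],[0,55,84,-3,0.1],[0,73,112,-3,0.14],[0,90,140,-3,0.17],[0,102,160,-3,0.198],[0,106,167,-3,0.198],[0,106,167,-3,0.198],[0,106,167,-3,0.198]]]'; python3 n.py .6182 -.093 .074 -5.35
python3 - <<'E'
from cell import ctrl
import cv2
s=ctrl.snapshot("top");im=cv2.convertScaleAbs(s["img"][60:260,250:450],alpha=1.6)
cv2.imwrite("pics/t1.png",cv2.resize(im,None,fx=3,fy=3,interpolation=cv2.INTER_CUBIC))
E
```

```text
clock: 5.15
position: [0.6183, -0.0936, 0.2046]
orientation: [-2.323, -2.113, 0.005]
force: [-0.2, 0.3, -1.2]
gripper_width: 0.0519
('shift', array([  0.8,   0.3, 130.6]), 'turn', np.float64(-0.001), 'tilt', array([-0.003, -0.001, -1.   ])) t 5.15 pos [ 0.6183 -0.0936  0.2046] F [-0.1714  0.3307 -1.2192] w 0.0519 j [-0.3364  0.5456  1.1722 -0.0021  1.4265 -0.2418]
```

View pics/t1.png

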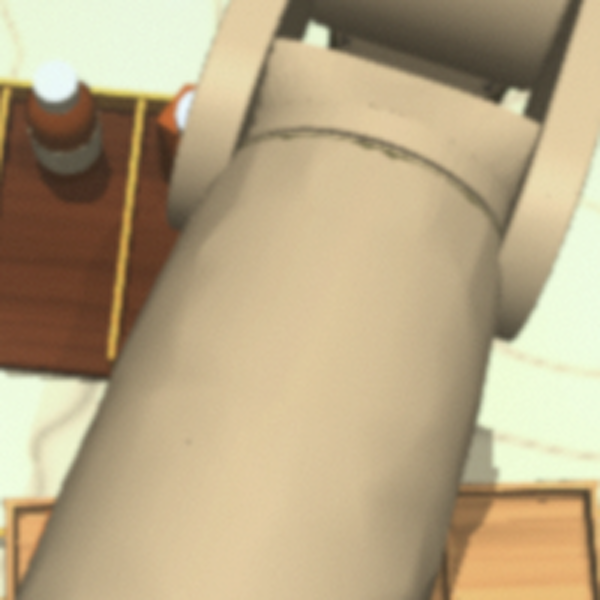

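The top view is blocked by the arm, though the lane margin is ±16 mm and the measured pose is good. Lowering gently.

```bash
python3 -m pendant '[[[0,0.8,0,40,0],[0,0.8,0,80,0],[0,0.8,0,110,0],[0,0.8,0,125,0],[0,0.8,0,132,0],[0,0.8,0,135,0],[0,0.8,0,136.5,0],[0,0.8,0,137,0],[0,0.8,0,137,0]]]'; python3 n.py .6182 -.093 .0640 -5.35
```

```text
clock: 6.32
position: [0.6181, -0.093, 0.0681]
orientation: [-2.323, -2.114, 0.004]
force: [0.5, 1.2, -1.2]
gripper_width: 0.0519
('shift', array([0. , 0.1, 4.1]), 'turn', np.float64(-0.001), 'tilt', array([-0.002, -0.001, -1.   ])) t 6.33 pos [ 0.6181 -0.093   0.0681] F [ 0.5429  1.1597 -1.1703] w 0.0519 j [-0.3356  0.6655  1.3416 -0.0022  1.1363 -0.2402]
```

```bash
python3 - <<'E'
from cell import ctrl
import cv2
s=ctrl.snapshot("scene");im=cv2.convertScaleAbs(s["img"][120:300,180:480],alpha=1.6)
cv2.imwrite("pics/s1.png",cv2.resize(im,None,fx=2.6,fy=2.6,interpolation=cv2.INTER_CUBIC))
E
```

```text
(no output)
```

View pics/s1.png

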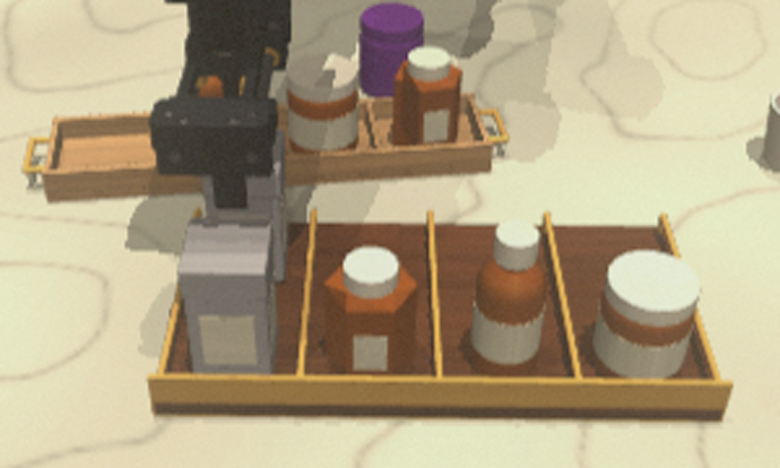

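The tin is held inside its lane behind the front tin, clear of both rails (rails at about x=180 and 305, tin edge at 285), and the front row is undisturbed. Lowering the last 4 mm and releasing.

```bash
python3 -m pendant '[[[0,0,0,1.5,0],[0,0,0,3,0],[0,0,0,4,0],[0,0,0,4.5,0],[0,0,0,4.5,0]]]'; python3 n.py .6182 -.093 .0640 -5.35
```

```text
clock: 7.0
position: [0.6181, -0.093, 0.0638]
orientation: [-2.323, -2.114, 0.004]
force: [-2.7, 0.5, 2.4]
gripper_width: 0.0518
('shift', array([-0. ,  0.1, -0.2]), 'turn', np.float64(-0.001), 'tilt', array([-0.002, -0.001, -1.   ])) t 7.0 pos [ 0.6181 -0.093   0.0638] F [-2.6986  0.5402  2.4319] w 0.0518 j [-0.3355  0.6705  1.3451 -0.0023  1.1278 -0.2402]
```

```bash
python3 -m pendant '[[[80,0,0,0,0],[80,0,0,0,0],[80,0,0,0,0],[80,0,0,-15,0],[80,0,0,-60,0],[80,0,0,-110,0],[80,0,0,-136,0],[80,0,0,-136,0],[80,0,0,-136,0]]]'; python3 n.py .4618 -.1211 .200 2
```

```text
clock: 8.12
position: [0.6179, -0.0926, 0.1986]
orientation: [-2.322, -2.113, 0.006]
force: [0.0, 0.1, -0.4]
gripper_width: 0.0708
('shift', array([ -43.1, -152.8,   -0.7]), 'turn', np.float64(-0.129), 'tilt', array([-0.004, -0.001, -1.   ])) t 8.12 pos [ 0.6179 -0.0926  0.1986] F [ 0.0012  0.1072 -0.4313] w 0.0708 j [-0.3351  0.5487  1.1826 -0.0021  1.414  -0.2404]
```

```bash
python3 -m pendant '[[[80,-9,-30,0,-0.03],[80,-18,-63,0,-0.06],[80,-28,-98,0,-0.09],[80,-36,-128,0,-0.12],[80,-41,-147,0,-0.129],[80,-43,-153,0,-0.129],[80,-43,-153,0,-0.129],[80,-43,-153,0,-0.129]]]'; python3 n.py .4618 -.1211 .054 2
```

```text
clock: 9.12
position: [0.462, -0.1209, 0.199]
orientation: [-2.18, -2.258, 0.006]
force: [0.4, -0.8, -0.3]
gripper_width: 0.0706
('shift', array([ -0.1,   0.5, 145. ]), 'turn', np.float64(-0.0), 'tilt', array([-0.005, -0.   , -1.   ])) t 9.12 pos [ 0.462  -0.1209  0.199 ] F [ 0.3561 -0.7791 -0.2863] w 0.0706 j [-0.5005  0.2217  1.6509 -0.0027  1.2728 -0.5344]
```

```bash
python3 -m pendant '[[[80,0,0,30,0],[80,0,0,75,0],[80,0,0,115,0],[80,0,0,135,0],[80,0,0,145,0],[80,0,0,145,0],[0,0,0,145,0],[0,0,0,145,0],[0,0,0,145,0],[0,0,0,145,0],[0,0,0,145,0],[0,0,0,145,0]]]';python3 -m pendant '[[[0,0,0,-15,0],[0,0,0,-50,0],[0,0,0,-100,0],[0,0,0,-145,0],[0,0,0,-155,0],[0,0,0,-155,0],[0,0,0,-155,0]]]'; python3 n.py .634 .0904 .21 84.65
```

```text
clock: 10.62
position: [0.4615, -0.1211, 0.0544]
orientation: [-2.181, -2.258, 0.005]
force: [-1.7, -1.2, 6.0]
gripper_width: 0.0421
clock: 11.5
position: [0.4615, -0.1207, 0.2077]
orientation: [-2.179, -2.256, 0.007]
force: [-0.1, 0.1, -1.8]
gripper_width: 0.0418
('shift', array([205. , 179.7,  -3.3]), 'turn', np.float64(-1.443), 'tilt', array([-0.007,  0.001, -1.   ])) t 11.5 pos [ 0.4615 -0.1207  0.2077] F [-0.1477  0.0872 -1.8386] w 0.0418 j [-0.5005  0.2143  1.6366 -0.0028  1.2971 -0.5344]
```

```bash
python3 - <<'E'
from cell import ctrl
import cv2
s=ctrl.snapshot("scene");im=cv2.convertScaleAbs(s["img"][50:250,180:430],alpha=1.6)
cv2.imwrite("pics/s2.png",cv2.resize(im,None,fx=2.8,fy=2.8,interpolation=cv2.INTER_CUBIC))
E
```

```text
(no output)
```

View pics/s2.png

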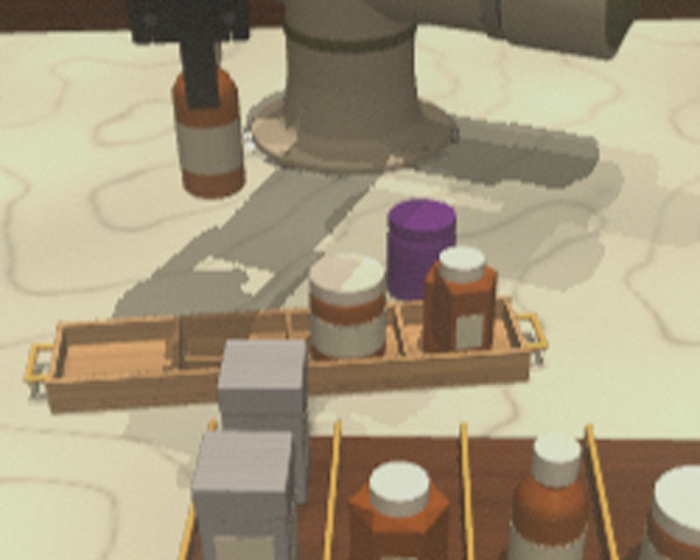

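The bottle is gripped at mid-body, centred and upright. The placed tin stands in its lane. Carrying the bottle over with a quarter turn.

```bash
python3 -m pendant '[[[0,20,17,-3,-0.14],[0,42,36,-3,-0.28],[0,64,55,-3,-0.42],[0,86,74,-3,-0.56],[0,108,93,-3,-0.7],[0,130,112,-3,-0.85],[0,152,132,-3,-1.0],[0,172,150,-3,-1.14],[0,190,165,-3,-1.28],[0,200,175,-3,-1.4],[0,205,180,-3,-1.443],[0,205,180,-3,-1.443]]]';python3 -m pendant '[[[0,0,0,0,0],[0,0,0,0,0]]]'; python3 n.py .634 .0904 .063 84.65
```

```text
clock: 13.05
position: [0.6342, 0.0904, 0.2089]
orientation: [-0.148, -3.13, -0.0]
force: [-0.6, 0.9, -2.0]
gripper_width: 0.042
clock: 13.3
position: [0.634, 0.09, 0.2089]
orientation: [-0.15, -3.13, -0.0]
force: [0.5, -1.2, -2.1]
gripper_width: 0.0422
('shift', array([ -1.2,   0.4, 145.9]), 'turn', np.float64(-0.002), 'tilt', array([-0.008,  0.001, -1.   ])) t 13.3 pos [0.634  0.09   0.2089] F [ 0.4937 -1.1794 -2.0652] w 0.0422 j [-0.0417  0.5827  1.1018  0.0003  1.4656 -1.517 ]
```

```bash
python3 -m pendant '[[[0,0,0,40,0],[0,0,0,85,0],[0,0,0,120,0],[0,0,0,137,0],[0,0,0,143,0],[0,0,0,146,0],[0,0,0,147.5,0],[0,0,0,148.5,0],[0,0,0,149.5,0],[0,0,0,150,0],[0,0,0,150,0]]]'; python3 n.py .634 .0904 .0594 84.65
```

```text
clock: 14.68
position: [0.633, 0.0901, 0.0596]
orientation: [-0.15, -3.131, -0.0]
force: [-1.0, -0.1, 3.8]
gripper_width: 0.0423
('shift', array([-1. ,  0.3,  0.2]), 'turn', np.float64(-0.002), 'tilt', array([-0.007,  0.001, -1.   ])) t 14.68 pos [0.633  0.0901 0.0596] F [-1.0275 -0.0807  3.8102] w 0.0423 j [-0.0416  0.7073  1.2909  0.0003  1.1508 -1.517 ]
```

```bash
python3 -m pendant '[[[70,0,0,0,0],[70,0,0,0,0],[70,0,0,0,0],[70,0,0,-15,0],[70,0,0,-60,0],[70,0,0,-110,0],[70,0,0,-140,0],[70,0,0,-140,0],[70,0,0,-140,0]]]'; python3 n.py .4576 .0620 .200 6.1
```

```text
clock: 15.8
position: [0.6336, 0.09, 0.1986]
orientation: [-0.15, -3.129, -0.0]
force: [0.4, -0.9, -0.5]
gripper_width: 0.0619
('shift', array([172.5, -44.7,   0.1]), 'turn', np.float64(1.369), 'tilt', array([-0.009,  0.001, -1.   ])) t 15.8 pos [0.6336 0.09   0.1986] F [ 0.3562 -0.9041 -0.4991] w 0.0619 j [-0.0417  0.5877  1.1201  0.0003  1.4429 -1.517 ]
```

```bash
python3 -m pendant '[[[85,18,-4,0,0.14],[85,36,-9,0,0.28],[85,55,-14,0,0.42],[85,74,-19,0,0.56],[85,93,-24,0,0.7],[85,112,-29,0,0.85],[85,130,-34,0,1.0],[85,148,-38,0,1.14],[85,162,-42,0,1.28],[85,170,-44,0,1.369],[85,172.5,-44.7,0,1.369],[85,172.5,-44.7,0,1.369]]]';python3 -m pendant '[[[85,0,0,0,0]]]'; python3 n.py .4576 .0620 .0410 6.1
python3 - <<'E'
from cell import ctrl
import cv2
s=ctrl.snapshot("wrist");cv2.imwrite("pics/w2.png",cv2.convertScaleAbs(s["img"],alpha=1.4))
E
```

```text
clock: 17.3
position: [0.4575, 0.062, 0.1996]
orientation: [-2.093, -2.332, 0.01]
force: [0.8, -0.3, -0.5]
gripper_width: 0.0748
clock: 17.42
position: [0.4576, 0.062, 0.1993]
orientation: [-2.091, -2.333, 0.01]
force: [0.2, 0.1, 0.2]
gripper_width: 0.0751
('shift', array([ -0.4,   1.6, 158.3]), 'turn', np.float64(0.003), 'tilt', array([-0.011,  0.001, -1.   ])) t 17.43 pos [0.4576 0.062  0.1993] F [0.1994 0.1212 0.2126] w 0.0751 j [-0.1196  0.1902  1.6891 -0.0004  1.2728 -0.2285]
```

View pics/w2.png

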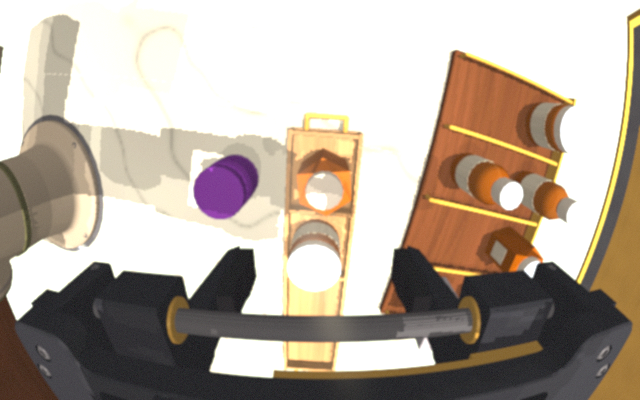

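The wrist view shows the hex jar (324,185) with its flats facing the jaws, and the bottle standing mid-lane behind the front bottle. The purple jar (225,187) is low and clear. Gripping the hex jar.

```bash
python3 -m pendant '[[[85,0,1,35,0],[85,0,1,80,0],[85,0,1,125,0],[85,0,1,148,0],[85,0,1.5,158,0],[85,0,1.5,158,0],[0,0,1.5,158,0],[0,0,1.5,158,0],[0,0,1.5,158,0],[0,0,1.5,158,0],[0,0,1.5,158,0],[0,0,1.5,158,0]]]';python3 -m pendant '[[[0,0,0,-15,0],[0,0,0,-50,0],[0,0,0,-100,0],[0,0,0,-150,0],[0,0,0,-165,0],[0,0,0,-165,0],[0,0,0,-165,0]]]'; python3 n.py .6255 .0012 .20 -5.35
```

```text
clock: 18.98
position: [0.4576, 0.0623, 0.0418]
orientation: [-2.092, -2.333, 0.01]
force: [-2.5, -1.1, 6.2]
gripper_width: 0.0521
clock: 19.85
position: [0.4587, 0.0622, 0.2056]
orientation: [-2.091, -2.332, 0.012]
force: [-0.7, -0.4, -3.0]
gripper_width: 0.0519
('shift', array([-78.8, 159.3,   3.5]), 'turn', np.float64(0.202), 'tilt', array([-0.012,  0.001, -1.   ])) t 19.85 pos [0.4587 0.0622 0.2056] F [-0.7046 -0.4311 -2.9899] w 0.0519 j [-0.1188  0.1879  1.675  -0.0005  1.2909 -0.2276]
```

```bash
python3 -m pendant '[[[0,-11,22,1,0.03],[0,-23,47,2,0.07],[0,-36,74,3,0.1],[0,-49,101,3,0.14],[0,-61,125,3,0.17],[0,-71,145,3,0.2],[0,-77,156,3,0.202],[0,-79,159.5,3,0.202],[0,-79,159.5,3,0.202],[0,-79,159.5,3,0.202]]]'; python3 n.py .6255 .0012 .0468 -5.35
```

```text
clock: 21.1
position: [0.6254, 0.0013, 0.2004]
orientation: [-2.315, -2.11, 0.013]
force: [0.1, 0.2, -2.1]
gripper_width: 0.0517
('shift', array([ -0.1,   2.1, 153.6]), 'turn', np.float64(0.001), 'tilt', array([-0.013,  0.001, -1.   ])) t 21.1 pos [0.6254 0.0013 0.2004] F [ 0.1087  0.2426 -2.0971] w 0.0517 j [-0.1844  0.5544  1.1691 -0.0012  1.4307 -0.0914]
```

```bash
python3 -m pendant '[[[0,0,1,40,0],[0,0,2,85,0],[0,0,2,123,0],[0,0,2,142,0],[0,0,2,148,0],[0,0,2,150.5,0],[0,0,2,152,0],[0,0,2,153,0],[0,0,2,154,0],[0,0,2,154.5,0],[0,0,2,154.5,0]]]'; python3 n.py .6255 .0012 .0468 -5.35
```

```text
clock: 22.48
position: [0.6256, 0.0012, 0.0469]
orientation: [-2.316, -2.11, 0.013]
force: [-3.4, -0.6, 5.6]
gripper_width: 0.0522
('shift', array([ 0. , -0.1,  0.1]), 'turn', np.float64(0.001), 'tilt', array([-0.012,  0.001, -1.   ])) t 22.48 pos [0.6256 0.0012 0.0469] F [-3.4235 -0.5853  5.6493] w 0.0522 j [-0.1845  0.6974  1.3461 -0.0016  1.1098 -0.091 ]
```

Contact made. Releasing, then on to the stock jar at (0.4554, −0.0259).

```bash
python3 -m pendant '[[[80,0,0,0,0],[80,0,0,0,0],[80,0,0,0,0],[80,0,0,-15,0],[80,0,0,-60,0],[80,0,0,-110,0],[80,0,0,-153,0],[80,0,0,-153,0],[80,0,0,-153,0]]]'; python3 n.py .4554 -.0259 .200 2
```

```text
clock: 23.6
position: [0.6271, 0.0011, 0.1995]
orientation: [-2.315, -2.11, 0.014]
force: [-0.6, 0.5, -0.7]
gripper_width: 0.0705
('shift', array([ -42.8, -168.4,    1.6]), 'turn', np.float64(-0.128), 'tilt', array([-0.013,  0.001, -1.   ])) t 23.6 pos [0.6271 0.0011 0.1995] F [-0.6276  0.4727 -0.6807] w 0.0705 j [-0.1841  0.559   1.1641 -0.0015  1.4312 -0.0912]
```

```bash
python3 -m pendant '[[[100,-9,-34,0,-0.03],[100,-18,-70,0,-0.06],[100,-28,-108,0,-0.09],[100,-36,-140,0,-0.12],[100,-41,-162,0,-0.128],[100,-43,-168.4,0,-0.128],[100,-43,-168.4,0,-0.128],[100,-43,-168.4,0,-0.128],[100,-43,-168.4,0,-0.128]]]'; python3 n.py .4554 -.0259 .041 2
```

```text
clock: 24.72
position: [0.4558, -0.026, 0.2013]
orientation: [-2.175, -2.253, 0.013]
force: [-1.1, 0.5, -0.2]
gripper_width: 0.088
('shift', array([ -0.1,   1.7, 160.3]), 'turn', np.float64(0.001), 'tilt', array([-0.013,  0.001, -1.   ])) t 24.73 pos [ 0.4558 -0.026   0.2013] F [-1.089   0.4967 -0.2173] w 0.088 j [-0.3128  0.1784  1.6981 -0.0032  1.278  -0.3473]
```

```bash
python3 -m pendant '[[[100,0,1,35,0],[100,0,1,80,0],[100,0,1.7,125,0],[100,0,1.7,149,0],[100,0,1.7,160,0],[100,0,1.7,160,0],[0,0,1.7,160,0],[0,0,1.7,160,0],[0,0,1.7,160,0],[0,0,1.7,160,0],[0,0,1.7,160,0],[0,0,1.7,160,0]]]';python3 -m pendant '[[[0,0,0,-15,0],[0,0,0,-50,0],[0,0,0,-100,0],[0,0,0,-150,0],[0,0,0,-165,0],[0,0,0,-165,0],[0,0,0,-165,0]]]'; python3 n.py .6427 .1797 .205 -5.35
```

```text
clock: 26.22
position: [0.4555, -0.0259, 0.0417]
orientation: [-2.175, -2.254, 0.013]
force: [-2.5, -0.4, 5.4]
gripper_width: 0.0582
clock: 27.1
position: [0.457, -0.0258, 0.2053]
orientation: [-2.173, -2.252, 0.015]
force: [-0.4, -0.4, -3.9]
gripper_width: 0.0586
('shift', array([198.8, 192.9,  -2.1]), 'turn', np.float64(0.129), 'tilt', array([-0.015,  0.002, -1.   ])) t 27.1 pos [ 0.457  -0.0258  0.2053] F [-0.3713 -0.3547 -3.8731] w 0.0586 j [-0.3114  0.1788  1.6869 -0.0032  1.2909 -0.3461]
```

```bash
python3 -m pendant '[[[0,20,19,0,0.02],[0,44,43,0,0.04],[0,70,68,0,0.06],[0,96,93,0,0.08],[0,122,118,0,0.1],[0,148,143,0,0.12],[0,172,167,0,0.129],[0,189,184,0,0.129],[0,197,192,0,0.129],[0,199,193,0,0.129],[0,199,193,0,0.129],[0,199,193,0,0.129]]]'; python3 n.py .6427 .1797 .0467 -5.35
python3 - <<'E'
from cell import ctrl
import cv2
s=ctrl.snapshot("scene");im=cv2.convertScaleAbs(s["img"][90:300,200:480],alpha=1.6)
cv2.imwrite("pics/s3.png",cv2.resize(im,None,fx=2.8,fy=2.8,interpolation=cv2.INTER_CUBIC))
E
```

```text
clock: 28.6
position: [0.6426, 0.1795, 0.2028]
orientation: [-2.315, -2.107, 0.016]
force: [-0.1, -0.6, -3.8]
gripper_width: 0.0582
('shift', array([  0.2,   2.6, 156. ]), 'turn', np.float64(-0.001), 'tilt', array([-0.016,  0.002, -1.   ])) t 28.6 pos [0.6426 0.1795 0.2028] F [-0.0708 -0.567  -3.7587] w 0.0582 j [0.0959 0.6568 0.9952 0.0031 1.505  0.1896]
```

View pics/s3.png

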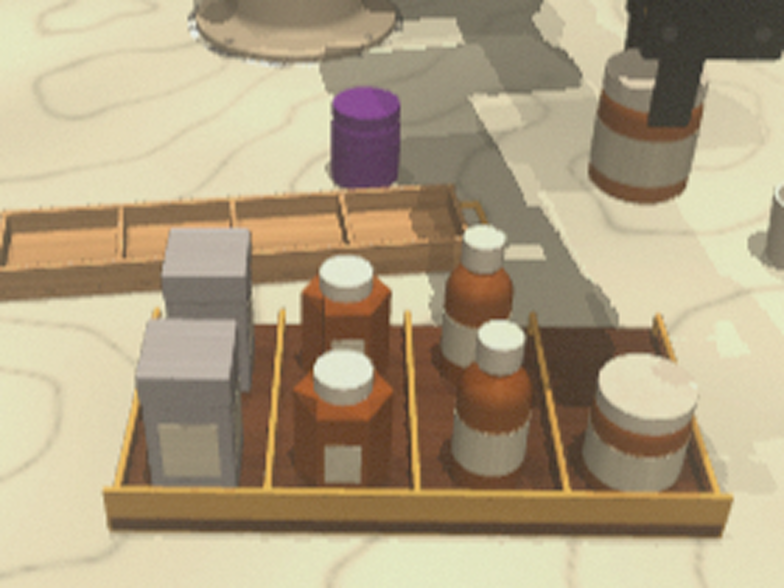

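The tin, hex jar and bottle stand upright behind their own kinds, and the jar hangs straight in the grip. Lowering it.

```bash
python3 -m pendant '[[[0,0,1,40,0],[0,0,2,85,0],[0,0,2.5,123,0],[0,0,2.5,143,0],[0,0,2.5,150,0],[0,0,2.5,153,0],[0,0,2.5,154.5,0],[0,0,2.5,155.5,0],[0,0,2.5,156.5,0],[0,0,2.5,157,0],[0,0,2.5,157,0]]]'; python3 n.py .6427 .1797 .0467 -5.35
```

```text
clock: 30.02
position: [0.6429, 0.1796, 0.0468]
orientation: [-2.315, -2.107, 0.015]
force: [-3.2, 0.1, 4.9]
gripper_width: 0.0584
('shift', array([ 0.1, -0.2,  0.1]), 'turn', np.float64(-0.001), 'tilt', array([-0.014,  0.002, -1.   ])) t 30.02 pos [0.6429 0.1796 0.0468] F [-3.1771  0.0571  4.8916] w 0.0584 j [0.096  0.784  1.1856 0.0033 1.1863 0.1886]
```

```bash
python3 -m pendant '[[[85,0,0,0,0],[85,0,0,0,0],[85,0,0,0,0],[85,0,0,-15,0],[85,0,0,-60,0],[85,0,0,-110,0],[85,0,0,-155,0],[85,30,-40,-160,0],[85,70,-90,-160,0],[85,110,-140,-160,0],[85,150,-200,-160,0],[85,180,-240,-160,0]]]';python3 -m pendant '[[[85,40,0,0,0],[85,80,0,0,0],[85,80,0,0,0]]]'
python3 - <<'E'
from cell import ctrl
import cv2
s=ctrl.snapshot("top");cv2.imwrite("pics/top9.png",s["img"]);im=cv2.convertScaleAbs(s["img"][75:200,188:398],alpha=1.6)
cv2.imwrite("pics/t9.png",cv2.resize(im,None,fx=3.8,fy=3.8,interpolation=cv2.INTER_CUBIC))
s=ctrl.snapshot("scene");im=cv2.convertScaleAbs(s["img"][90:300,200:480],alpha=1.6)
cv2.imwrite("pics/s9.png",cv2.resize(im,None,fx=2.8,fy=2.8,interpolation=cv2.INTER_CUBIC))
E
```

```text
clock: 31.52
position: [0.4217, 0.382, 0.2117]
orientation: [-2.315, -2.107, 0.012]
force: [0.3, 0.6, 1.2]
gripper_width: 0.075
clock: 31.9
position: [0.4287, 0.4635, 0.2121]
orientation: [-2.313, -2.11, 0.011]
force: [-0.0, -0.4, 0.0]
gripper_width: 0.0748
```

View pics/t9.png

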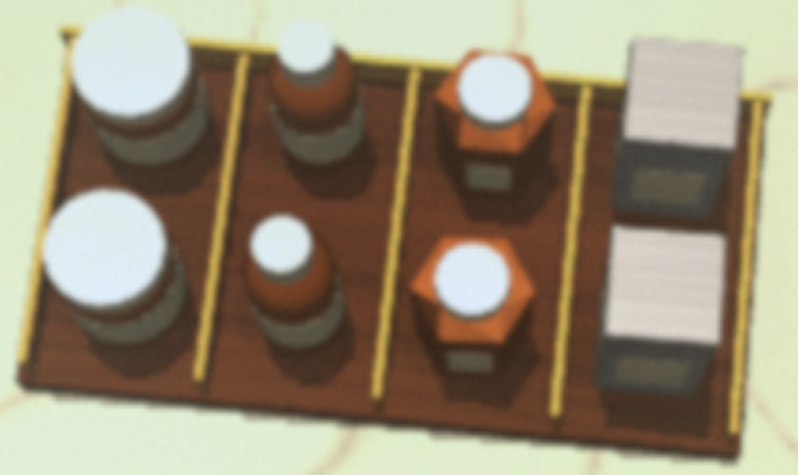

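View pics/s9.png

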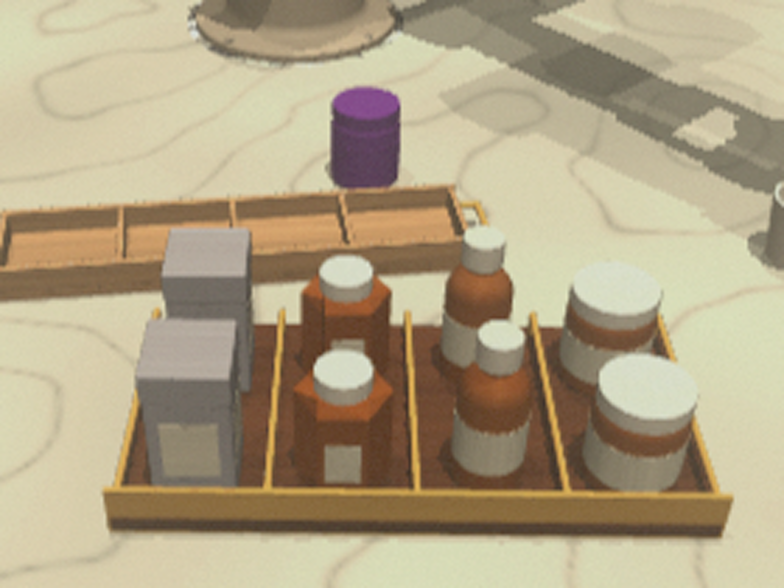

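The top view shows the back row with jar (105,248), bottle (282,245), hex jar (472,278) and tin (667,285), all mid-lane. The front row is at the same pixels as at the start. In the scene view all eight pieces are upright and the carrier is empty.

```bash
python3 - <<'E'
from cell import ctrl
from h import *
D=lambda p:np.array([188,75])+(np.array(p)+.5)/3.8-.5
for n,a,b,z in(("jar",(131,62),(105,248),.09),("bottle",(306,47),(282,245),.127),("hex",(495,89),(472,278),.1),("tin",(683,92),(667,285),.115)):
    d=(world("top",D(a),z)-world("top",D(b),z))[0];c,s=np.cos(-.0934),np.sin(-.0934);print(n,"behind",1000*(c*d[0]+s*d[1]),"lateral",1000*(-s*d[0]+c*d[1]))
print(ctrl.job_done())
E
```

```text
jar behind 96.47928844709475 lateral 1.203010012583424
bottle behind 98.59257082885053 lateral 0.899296873077833
hex behind 96.55092359453832 lateral -1.3683321327071853
tin behind 96.64679046341003 lateral -0.06037397273601225
the job is handed in; nothing more can be done
None
```

All four stock pieces are on the display, each upright in the lane directly behind its own kind, and the job was handed in at about 32 s of the 104 s allowed.

- **Placement:** the last top view puts them 96–99 mm behind the front pieces (65–120 mm allowed) and within 1.5 mm of them sideways.
- **Gentle handling:** every piece was lowered in small steps, and the readings after each set-down showed no more than about 6 N at the wrist.
- **Left alone:** the front row is where it was in the first picture. The purple jar was not touched, the carrier is empty, and the robot is clear of everything.

**Disagreements:**
- The tin was gripped about 5 mm off centre because the arm had not settled; I corrected for this when placing it.
- The gripper read about 42 mm on the 45 mm bottle, but a picture showed it held centred.
- Tool tilt crept up to about 0.9° by the jar; the pieces still stand upright in the last picture.

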